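Load the game tray and turn it to the dice vault with the marble centred

TASK

Set the game tray for the next turn: put the small glass die into the tray's square nest and the round figure base, stem up, into its round nest, while the tray stands on the cork mat. Then lift the tray by the bar of its arch about 10 cm straight up and turn it level through a quarter turn, so that the end with the die points to the hexagonal dice vault; keep the marble loose in the middle of its dish all the while and leave the other things alone. Finish still holding the tray up, steady and level over the mat: do not put it down or let go.

Things in the scene. Friction and masses are not known exactly. Their poses are not given: they have to be found in the camera images.
- tray: walnut game tray, 210 (its x) x 120 (its y) x 10 mm, about 320 g, loose on the cork mat, long (x) axis within 4 degrees of the mat's x axis. Origin: centre of its underside; z up. Square nest at x = -75 mm, shallow round dish with a loose marble in the middle, round nest at x = +75 mm, aluminium arch across the middle over the dish, along y.
- square_nest (a point): centre of the floor of the tray's square nest, 4 mm above the tray's underside. The nest is 25.5 x 25.5 mm with its sides along the tray's x and y axes, grey-lined, 6 mm deep, top edge flush with the tray's top (10 mm above the underside).
- round_nest (a point): centre of the floor of the tray's round nest, 4 mm above the tray's underside; nest 38 mm in diameter, grey-lined, 6 mm deep.
- dish (a point): lowest point at the middle of the tray's round dish, 4 mm above the tray's underside; dish 84 mm across, sloping down to its centre at 5 degrees.
- bar (a point): centre of the arch's straight bar, where to grip the tray: on the tray's vertical centre line, 85 mm above its underside. The bar runs along the tray's y axis, 112 mm long, 10 mm thick (in x), 14 mm deep (78 to 92 mm above the underside), on posts 10 (x) x 8 (y) mm at y = +-52 mm.
- marble_center (a point): centre of the loose amber glass marble, 22 mm in diameter, 14 g, in the tray's dish.
- die: the small green glass die, a cube 22 x 22 x 22 mm, 27 g, sides along its x and y axes; origin at the centre of its underside.
- figure_base: blue plastic figure base: a disc 34 mm in diameter and 6 mm thick with an upright round stem 12 mm in diameter on its centre, 30 mm high overall, 18 g; origin at the centre of its underside, z up along the stem.
- mat: cork mat 250 (x) x 160 (y) x 3 mm, fixed to the shelf; origin at the centre of its underside. The vault and the tin stand about 280 mm from its centre on its two opposite y sides (either way round).
- vault: hexagonal walnut dice vault, 96 mm across flats, 62 mm high, shut; bystander that shows which way to turn the tray. Origin at the centre of its underside.
- tin: round pewter-grey aluminium tin, 87 mm in diameter, 59 mm high; bystander. Origin at the centre of its underside.
- big_die: large green glass die, cube of 34 mm, too big for the nest; bystander. Origin at the centre of its underside.
- pawn: black plastic pawn, foot 26 mm in diameter, 50 mm high; bystander. Origin at the centre of its underside.
Not all that is in view belongs to the job. Leave any red look-alike of the die alone.

How it is judged (in metres and radians):
On the way, in this order (a step that is already met when the one before it is completed fails the run):
1. die seated in the square nest and figure base in the round nest, with the tray standing on the mat (horizontal distance between die and square_nest below 0.006 m and z of die in the frame of tray between 0.001 and 0.0065 m and horizontal distance between figure_base and round_nest below 0.006 m and z of figure_base in the frame of tray between 0.001 and 0.0065 m and angle between figure_base's own z axis and vertical below 0.15 rad and height (world z) of tray below 0.012 m), for 0.2 s.
2. tray lifted clear of the mat by the gripper with both pieces in their nests (horizontal distance between die and square_nest below 0.006 m and z of die in the frame of tray between 0.001 and 0.0065 m and horizontal distance between figure_base and round_nest below 0.006 m and z of figure_base in the frame of tray between 0.001 and 0.0065 m and angle between figure_base's own z axis and vertical below 0.15 rad and height (world z) of tray above 0.04 m and contact force between the fingers and tray above 1 N), for 0.2 s.
At the end, for the whole second after the job is handed in: Gripper holds the tray 60-180 mm up, within 60 mm of the mat's centre, level to 4 deg, at rest, long axis within 11 deg of the mat's y axis, square-nest end towards the vault; marble within 12 mm of the dish centre; die and base within 6 mm of their nests' centres, under 2.5 mm off the floor (horizontal distance between die and square_nest below 0.006 m and z of die in the frame of tray between 0.001 and 0.0065 m and horizontal distance between figure_base and round_nest below 0.006 m and z of figure_base in the frame of tray between 0.001 and 0.0065 m and angle between figure_base's own z axis and vertical below 0.15 rad and height (world z) of tray between 0.06 and 0.18 m and contact force between the fingers and tray above 1 N and horizontal distance between tray and mat below 0.06 m and angle between tray's own z axis and vertical below 0.07 rad and angle between the x axis of tray and the y axis of mat, either way round below 0.2 rad and x of vault in the frame of tray below -0.1 m and horizontal distance between marble_center and dish below 0.012 m and z of marble_center in the frame of tray below 0.03 m and linear speed of tray below 0.03 m/s and angular speed of tray below 0.2 rad/s); the arm keeps its last pose, push and grip.
It fails at once if the marble rolls more than 25 mm from the middle of the dish (horizontal distance between marble_center and dish above 0.025 m).
It fails at once if the robot touches the marble (contact force between any of the fingers, the arm and marble above 0.3 N).
It fails at once if the tray is tipped more than 10 degrees (angle between tray's own z axis and vertical above 0.175 rad).
It fails at once if the vault, tin, large die or pawn is moved more than 30 mm (distance of any of big_die, pawn, vault, tin from where it was at the start of the episode above 0.03 m).
It also fails if it takes over 72 s, if anything falls off the work surface, if the arm or the gripper's body presses on something with over 40 N, if the wrist force passes 120 N, or if a joint passes its speed limit or range.

ROBOT

A 6-joint arm with a two-finger parallel gripper is mounted at the origin on the work surface. World frame = base frame: x ahead of the robot, y to its left, z up, the work surface at z = 0. Lengths are in m, angles in degrees, forces in N, time in s.
With the tool pointing down it reaches from about 0.3 to 0.875 m from the base axis. Payload 4.2 kg.
Tool frame: the origin (TCP) lies at the very end of the fingers, on their centre line; the grasp point (between the pads) lies 19 mm behind it; z points along the fingers, y is the direction in which the jaws open and shut (so a half turn about z gives the same grasp; the last joint's range is limited). The gripper opens to 85 mm and grips with 20 to 120 N. Pads are 22 mm wide; open, the fingers measure 114 mm over their backs; the gripper's body (76 mm by 85 mm) begins 54 mm behind the grasp point. The pads swing forward as they close: fully open they stand 13 mm farther back than shut.
Start: joints at [-70.073, 18.312, 89.639, -0, 72.044, -1.146], TCP at [0.207, -0.537, 0.231] pointing down, gripper open.
Joint ranges: [-177.97, 177.97], [-48.28, 115.42], [12.27, 149.76], [-77.06, 257.06], [2.81, 150.46], [-146.56, 146.56]. Speed limits (degrees/s): [147.25, 147.25, 180, 180, 180, 180].

INTERFACE

Orientations are given as [roll, pitch, yaw] about the fixed x, y, z axes, in that order (R = Rz(yaw) Ry(pitch) Rx(roll)).
In Python, from bench import sense, grab_frame, job_done, boxes_of gives the robot as it stands.
- The arm moves only by the shell command python3 -m creep 'ROWS' [FORCE]. ROWS is JSON, a list that holds one entry, the list of rows, each a list of 7 numbers: the shift along the tool's x, y, z in m, then the turn, a rotation vector about the tool's x, y, z in degrees, then the closure, from 0 (fully open) to 1 (shut). In form: [[[x, y, z, rx, ry, rz, gripper], ...]]. A call has 1 to 5 rows; each row is the pose to reach, as a shift and turn from the pose commanded when the call began, along the tool's axes at that moment; what a row does not reach only later rows make up. A row lasts 1/10 s, in which the tool goes at most 50 mm and 8.59 degrees, less where a joint would pass 70% of its speed; a pose out of reach is approached as far as the arm can. A call with a gripper value outside its range is refused whole. The fingers move at their own pace and stop on an object; FORCE is the grip in N (left out, the last holds). Time passes only in rows, so rows that repeat a pose let the fingers close. It gives the time, the measured TCP pose, the force and the opening at its end, in the units of the state.
- sense(): the state, without advancing time (a new reading comes with each control period).
- grab_frame(name): name is "side" or "top" or "wrist"; returns a dict with "color" (420x560x3 uint8, red, green, blue), "z_map" (420x560 float32, m along the optical axis (not along the pixel's ray), 0 where there is no reading), "fx", "fy", "cx", "cy" (pixels), "cam_to_world" (4x4, takes a point from camera to world coordinates). Camera axes: x right, y down, z forward; pixel columns grow to the right and rows downward; lengths in m; the calibration is good to about 2 mm. A picture is of the moment at which its call begins.
- job_done(): hands the job in, once; it reports no verdict.
Trained networks look in a picture, given as the dict that the camera call returned (one of the last four; its "shot" number tells which), for a name from the list of things; names that differ only in an ending like _2 or _b are one class to them, and where a whole thing is asked for, a point or a joint stands for the part that bears it (a point fixed in the world has none). Each returns a list of dicts, best first, with "score" (0 to 1); they miss things now and then, are a little off and sometimes report something else, mostly with a low value. They report only what shows in the picture. A call takes as long as a camera call. They do not tell look-alikes from the thing itself.
- boxes_of(label, picture): "xyz" ([x, y, z] in m, in world coordinates, good to about 4 mm: the middle of the surface that is visible of it).
The state is a dict: "t": time; "q": joint angles; "joint_velocities": joint speeds; "joint_torque": joint torques, N m; "ee_pos": TCP position; "ee_rot": TCP orientation; "force": force on the tool from outside, world axes, zero at the start; "moment": the same for the moment, N m; "opening": finger opening in m.
Only numpy, scipy, OpenCV 4.12 (cv2) and the standard library are available. Lean on these libraries where they do the work, as an engineer would, in place of code of your own. Each camera call takes 0.05 s, during which the arm holds its last target.

## Working session

There is one attempt and no reset: what is moved stays moved. The work goes in short steps, Python scripts to look and compute and a shell command to move; the robot and the scene stay as the last step left them, time stands still between calls to the robot, and variables do not carry over. Pictures are saved under pics/ and viewed, and the job is handed in when it is done.

```bash
ls; mkdir -p pics; cat > h.py <<'E'
import numpy as np,cv2
from bench import sense,grab_frame,job_done,boxes_of
def save(p,n): cv2.imwrite('pics/'+n+'.png',p['color'][:,:,::-1])
def pts(p):
    z=p['z_map'];v,u=np.mgrid[:z.shape[0],:z.shape[1]]
    c=np.stack([(u-p['cx'])/p['fx']*z,(v-p['cy'])/p['fy']*z,z,np.ones_like(z)],-1)
    w=(c@np.array(p['cam_to_world']).T)[...,:3]
    w[z==0]=np.nan
    return w
E
python3 - <<'E'
from h import *
for n in ['top','side']:
    p=grab_frame(n);save(p,n+'0');np.save(n+'0.npy',pts(p));np.save(n+'0c.npy',p['color'])
    for l in ['tray','die','figure_base','mat','vault','tin','big_die','pawn','marble_center']:
        print(n,l,[(np.round(b['xyz'],3).tolist(),round(b['score'],2)) for b in boxes_of(l,p)][:4])
s=sense();print(s['t'],s['ee_pos'],s['ee_rot'],s['opening'])
E
```

```text
pics
top tray [([0.536, 0.002, 0.014], 0.73)]
top die [([0.688, 0.198, 0.022], 0.45), ([0.608, 0.165, 0.023], 0.42)]
top figure_base [([0.608, -0.12, 0.008], 0.61)]
top mat [([0.483, 0.056, 0.003], 0.71)]
top vault [([0.516, 0.29, 0.064], 0.88)]
top tin [([0.483, 0.053, 0.004], 0.27)]
top big_die [([0.446, -0.133, 0.034], 0.8)]
top pawn [([0.451, 0.155, 0.038], 0.44)]
top marble_center []
side tray [([0.536, 0.016, 0.013], 0.58)]
side die [([0.601, 0.171, 0.017], 0.52), ([0.518, 0.161, 0.023], 0.46), ([0.68, 0.207, 0.022], 0.45)]
side figure_base [([0.604, -0.12, 0.008], 0.6)]
side mat [([0.465, 0.07, 0.006], 0.62)]
side vault [([0.508, 0.314, 0.062], 0.77)]
side tin [([0.52, -0.247, 0.056], 0.88)]
side big_die [([0.446, -0.13, 0.024], 0.68), ([0.539, 0.017, 0.017], 0.47)]
side pawn [([0.447, 0.163, 0.023], 0.65)]
side marble_center [([0.535, 0.009, 0.022], 0.45), ([0.536, 0.013, 0.017], 0.3)]
1.0 [ 0.20674151 -0.53658447  0.23137088] [1.79989868e+02 3.60520974e-04 2.10704094e+01] 0.0851949357167644
```

View pics/top0.png

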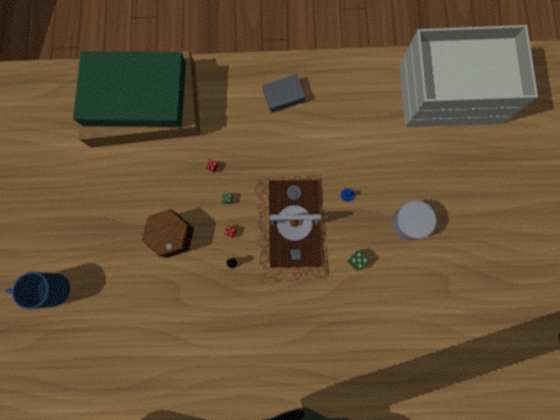

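View pics/side0.png

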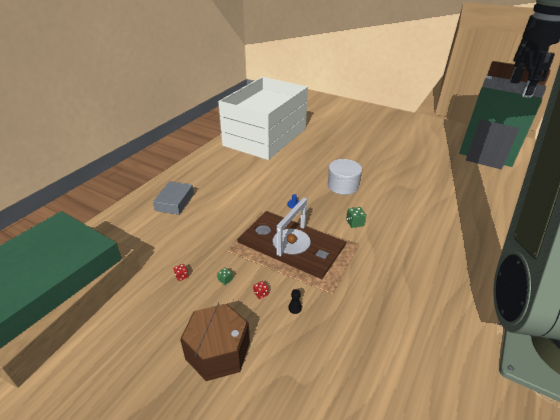

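The top view shows the tray at about (295,225), with the square nest near the robot at (295,255) and the round nest at (294,192). The green die is at (227,198), the base at (348,195) and the vault on the +y side at (168,233). I'll move over the die and look with the wrist camera.

```bash
cat >> h.py <<'E'
from scipy.spatial.transform import Rotation as R
def goto(pos,yaw):
    s=sense();A=R.from_euler('xyz',s['ee_rot'],degrees=True)
    T=R.from_euler('xyz',[180,0,yaw],degrees=True)
    print('shift mm',np.round(A.inv().apply(np.array(pos)-s['ee_pos'])*1000,1),'rot',np.round((A.inv()*T).as_rotvec(degrees=True),2))
E
python3 - <<'E'
from h import *
goto([.56,.12,.23],90)
s=sense();print(s['force'])
w=np.load('top0.npy')
# bar: points z 0.08-0.11 near tray
m=(w[...,2]>.075)&(w[...,2]<.12)&(abs(w[...,0]-.53)<.08)&(abs(w[...,1])<.09)
q=w[m];print(len(q),q.mean(0),q.min(0),q.max(0)); u,s_,v=np.linalg.svd(q[:,:2]-q[:,:2].mean(0));print(v[0],np.degrees(np.arctan2(v[0][0],v[0][1])))
m=(w[...,2]>.008)&(w[...,2]<.025)&(abs(w[...,0]-.53)<.12)&(abs(w[...,1])<.075)
q=w[m];print(cv2.minAreaRect((q[:,:2]*1000).astype(np.float32)),q.mean(0))
E
```

```text
shift mm [ 565.7 -485.7    1.3] rot [ 1.000e-02  1.000e-02 -6.893e+01]
[ 0.5440815  -0.35256987 -0.1765099 ]
275 [0.5404853  0.00437983 0.09316811] [ 0.53564628 -0.04985358  0.08041827] [0.54673176 0.06140836 0.09755963]
[0.01212572 0.99992648] 0.6947696279651516
((531.1304931640625, 5.1065521240234375), (120.07506561279297, 232.80938720703125), 88.52684783935547) [0.53730615 0.00563486 0.01202916]
```

```bash
python3 -m creep '[[[0.14,-0.12,0,0,0,-17,0],[0.28,-0.24,0,0,0,-34,0],[0.42,-0.36,0,0,0,-51,0],[0.56,-0.485,0,0,0,-69,0],[0.565,-0.485,0,0,0,-69,0]]]'; python3 -c "
from h import *
goto([.56,.12,.23],90)"
```

```text
t: 1.5
ee_pos: [0.3256, -0.3146, 0.2315]
ee_rot: [180.0, 0.0, 64.4]
force: [0.7, -0.2, 1.5]
opening: 0.0853
shift mm [493.2  23.2   1.5] rot [ 4.000e-02  2.000e-02 -2.565e+01]
```

```bash
python3 -m creep '[[[0.49,0.023,0,0,0,-25.6,0],[0.49,0.023,0,0,0,-25.6,0],[0.49,0.023,0,0,0,-25.6,0],[0.49,0.023,0,0,0,-25.6,0],[0.49,0.023,0,0,0,-25.6,0]]]'; python3 -c "
from h import *
goto([.56,.12,.23],90)"
```

```text
t: 2.0
ee_pos: [0.4456, -0.095, 0.2317]
ee_rot: [179.9, 0.0, 89.7]
force: [0.7, -0.5, 0.6]
opening: 0.0855
shift mm [215.7 113.1   1.7] rot [ 0.06  0.03 -0.34]
```

```bash
python3 -m creep '[[[0.215,0.113,0,0,0,0,0],[0.215,0.113,0,0,0,0,0],[0.215,0.113,0,0,0,0,0],[0.215,0.113,0,0,0,0,0],[0.215,0.113,0,0,0,0,0]]]'; python3 -m creep '[[[0,0,0,0,0,0,0]]]'; python3 - <<'E'
from h import *
p=grab_frame('wrist');save(p,'w1');np.save('w1.npy',pts(p));np.save('w1c.npy',p['color'])
print(sense()['ee_pos'],np.round(p['cam_to_world'],3))
for l in ['die','tray','pawn']:
        print(l,[(np.round(b['xyz'],3).tolist(),round(b['score'],2)) for b in boxes_of(l,p)][:4])
E
```

```text
t: 2.5
ee_pos: [0.5601, 0.1199, 0.2313]
ee_rot: [180.0, -0.0, 89.7]
force: [0.9, -0.4, -0.9]
opening: 0.0854
t: 2.6
ee_pos: [0.5613, 0.1218, 0.2307]
ee_rot: [179.9, -0.1, 89.9]
force: [-1.0, -0.7, 0.2]
opening: 0.0855
[0.55987441 0.11946083 0.23063817] [[ 1.     0.     0.001  0.563]
 [ 0.    -0.948 -0.319  0.204]
 [ 0.001  0.319 -0.948  0.373]
 [ 0.     0.     0.     1.   ]]
die [([0.604, 0.168, 0.025], 0.98), ([0.686, 0.204, 0.023], 0.91), ([0.521, 0.158, 0.022], 0.9), ([0.542, 0.014, 0.011], 0.43)]
tray [([0.538, 0.015, 0.008], 0.74), ([0.524, 0.264, 0.066], 0.43)]
pawn [([0.454, 0.158, 0.026], 0.57), ([0.543, 0.009, 0.016], 0.27)]
```

View pics/w1.png

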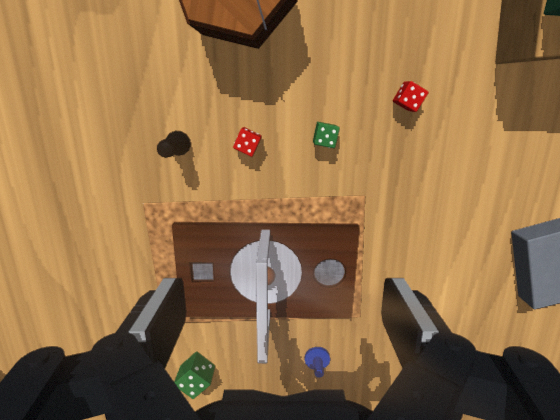

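The wrist view shows everything: green die (327,135), base (317,360), square nest (203,272), round nest (330,272), marble (267,275). Next I'll measure.

```bash
python3 - <<'E'
import numpy as np,cv2
w=np.load('w1.npy');c=np.load('w1c.npy').astype(int);r,g,b=c[...,0],c[...,1],c[...,2]
def box(u0,u1,v0,v1):
    m=np.zeros(r.shape,bool);m[v0:v1,u0:u1]=1;return m
def rect(m,n):
    q=w[m];q=q[~np.isnan(q[:,0])];print(n,len(q),'mean',np.round(np.nanmean(q,0),4),'med z',np.round(np.median(q[:,2]),4),cv2.minAreaRect((q[:,:2]*1000).astype(np.float32)))
m=box(305,350,115,160)&(g>r+15)
rect(m,'dieall'); rect(m&(w[...,2]>.019),'dietop'); 
m=box(165,365,215,325)&(w[...,2]>.009)&(w[...,2]<.018);rect(m,'tray')
for (u,v) in [(203,272),(330,272)]:
    mm=box(u-25,u+25,v-20,v+20)
    print(c[v,u],c[v,u-30+60*(u>300)],w[v,u],w[v-18 if u<300 else v-22,u])
    m=mm&(b>70)&(abs(r-b)<30);rect(m,'nest')
    ct,_=cv2.findContours(m.astype(np.uint8),0,1);k=max(ct,key=cv2.contourArea);print(cv2.minAreaRect(k))
m=box(300,335,340,385)&(b>r+40);rect(m,'base');rect(m&(w[...,2]<.012),'disc');rect(m&(w[...,2]>.024),'stemtop')
m=box(257,277,265,287)&(r>b+40);rect(m,'marble')
m=box(140,375,190,330)&(w[...,2]>.0015)&(w[...,2]<.02);rect(m,'mat')
rect(box(150,400,215,360)&(w[...,2]>.085)&(w[...,2]<.105),'bar')
E
```

```text
dieall 479 mean [0.6055 0.1655 0.0203] med z 0.021 ((606.3817749023438, 165.11538696289062), (21.847179412841797, 21.63637924194336), 79.48213958740234)
dietop 437 mean [0.6062 0.1652 0.021 ] med z 0.0211 ((606.4140014648438, 165.10040283203125), (21.863759994506836, 21.544931411743164), 79.64390563964844)
tray 12699 mean [0.5425 0.01   0.0118] med z 0.012 ((542.5181884765625, 5.003490447998047), (121.85762786865234, 210.61346435546875), 89.40099334716797)
[109 106 107] [164 116  73] [0.46765863 0.00333235 0.00593855] [0.47045755 0.02894243 0.01011176]
nest 326 mean [0.4675 0.0046 0.0066] med z 0.0066 ((467.2597961425781, 4.833770275115967), (22.222654342651367, 24.107135772705078), 89.88742065429688)
((202.5, 271.0), (16.0, 21.0), 90.0)
[119 118 122] [158 111  67] [0.61882694 0.00333871 0.00595179] [0.61680793 0.03447049 0.01107374]
nest 611 mean [0.6174 0.0035 0.0065] med z 0.0065 ((617.525146484375, 3.4809207916259766), (35.84654235839844, 33.639896392822266), 4.293569087982178)
((329.0, 272.0), (24.0, 30.0), 90.0)
base 380 mean [ 0.6071 -0.1206  0.0079] med z 0.0054 ((607.64453125, -122.38507080078125), (27.904014587402344, 31.770917892456055), 85.90621948242188)
disc 318 mean [ 0.6072 -0.1205  0.0052] med z 0.0051 ((607.64453125, -122.38507080078125), (27.904014587402344, 31.770917892456055), 85.90621948242188)
stemtop 24 mean [ 0.6075 -0.1209  0.0277] med z 0.0283 ((607.6075439453125, -121.04264831542969), (4.395028591156006, 5.634504795074463), 62.816436767578125)
marble 65 mean [0.5478 0.0096 0.0243] med z 0.0247 ((548.054443359375, 8.054422378540039), (4.728601932525635, 16.152250289916992), 0.5747570395469666)
mat 21675 mean [0.5384 0.023  0.0086] med z 0.0108 ((536.116943359375, 10.280982971191406), (258.6337890625, 169.61734008789062), 1.1999276876449585)
bar 1131 mean [0.543  0.0128 0.0937] med z 0.094 ((542.7028198242188, 7.9543914794921875), (107.6932601928711, 10.079522132873535), 89.35438537597656)
```

```bash
python3 -c "
from h import *
goto([.6064,.1651,.08],79.6)"
```

```text
shift mm [ 49.   47.5 151.1] rot [-0.04  0.04 10.01]
```

```bash
python3 -m creep '[[[0.049,0.0475,0.15,0,0,10.1,0.3],[0.049,0.0475,0.15,0,0,10.1,0.3],[0.049,0.0475,0.15,0,0,10.1,0.3],[0.049,0.0475,0.15,0,0,10.1,0.3],[0.049,0.0475,0.15,0,0,10.1,0.3]]]' 30; python3 - <<'E'
from h import *
for i in range(3):
    p=grab_frame('wrist');s=sense();print(s['ee_pos'],s['ee_rot'],s['opening'])
save(p,'w2');w=pts(p);c=p['color'].astype(int)
m=(c[...,1]>c[...,0]+15)&(abs(w[...,0]-.606)<.03)&(abs(w[...,1]-.165)<.03)&(w[...,2]>.018)
q=w[m];print(len(q),q.mean(0),cv2.minAreaRect((q[:,:2]*1000).astype(np.float32)))
goto([.6064,.1651,.007],79.6)
E
```

```text
t: 3.3
ee_pos: [0.6059, 0.1649, 0.0795]
ee_rot: [-179.8, 0.1, 79.5]
force: [-0.3, 0.3, 1.0]
opening: 0.0597
[0.60691259 0.16501181 0.08175241] [-1.79968191e+02  3.99420247e-02  7.94997121e+01] 0.05939305658598725
[0.60765836 0.1651963  0.08320226] [ 1.79877750e+02 -3.11441404e-02  7.94942959e+01] 0.059767608482677675
[0.60800439 0.16536464 0.08394021] [ 1.79794598e+02 -7.38236928e-02  7.94936538e+01] 0.059815218193385526
974 [0.60687409 0.16605672 0.02103026] ((606.4872436523438, 165.2523193359375), (22.034841537475586, 20.983884811401367), 80.07406616210938)
shift mm [-0.7 -1.8 76.9] rot [ 0.21 -0.07 -0.11]
```

View pics/w2.png

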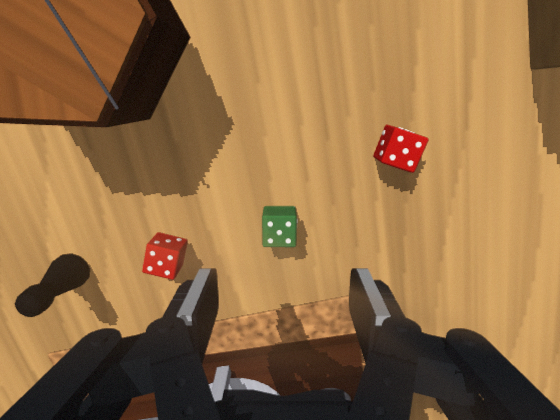

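The green die (280,228) sits centred ahead of the fingers and squared to them. The pose readings drifted while stopping, so I'll hold briefly and re-read.

```bash
python3 -m creep '[[[0,0,0,0,0,0,0.3],[0,0,0,0,0,0,0.3],[0,0,0,0,0,0,0.3]]]'; python3 - <<'E'
from h import *
for i in range(4):
    p=grab_frame('wrist');s=sense();print(s['ee_pos'],s['ee_rot'],s['opening'])
w=pts(p);c=p['color'].astype(int)
m=(c[...,1]>c[...,0]+15)&(abs(w[...,0]-.606)<.03)&(abs(w[...,1]-.165)<.03)&(w[...,2]>.018)
q=w[m];print(len(q),q.mean(0),cv2.minAreaRect((q[:,:2]*1000).astype(np.float32)))
goto([.6064,.1651,.007],79.6)
E
```

```text
t: 3.75
ee_pos: [0.6073, 0.1659, 0.0826]
ee_rot: [179.9, -0.0, 79.5]
force: [0.2, 0.7, -0.1]
opening: 0.0599
[0.60723586 0.16597167 0.08225731] [ 1.79922788e+02 -2.77817104e-02  7.95378416e+01] 0.059958460732842014
[0.60712305 0.16601499 0.08190623] [ 1.79950416e+02 -1.60907812e-02  7.95391845e+01] 0.05995975593340436
[0.60708794 0.16605461 0.081665  ] [ 1.79968724e+02 -3.94982946e-03  7.95498069e+01] 0.05955558954072637
[0.60704976 0.1660749  0.08148476] [ 1.79984365e+02 -6.19035599e-04  7.95497445e+01] 0.05976539113444941
986 [0.60695979 0.16597469 0.02100921] ((606.8444213867188, 165.270263671875), (21.92437744140625, 21.07010269165039), 79.3080062866211)
shift mm [-1.1 -0.5 74.5] rot [ 0.02 -0.   -0.05]
```

```bash
python3 -m creep '[[[-0.001,0,0.03,0,0,0,0.3],[-0.001,0,0.055,0,0,0,0.3],[-0.001,0,0.068,0,0,0,0.35],[-0.001,0,0.074,0,0,0,0.35],[-0.001,0,0.074,0,0,0,0.5]]]' 30; python3 -m creep '[[[0,0,0,0,0,0,0.6],[0,0,0,0,0,0,0.8],[0,0,0,0,0,0,1],[0,0,0,0,0,0,1],[0,0,0,0,0,0,1]]]' 30
```

```text
t: 4.45
ee_pos: [0.6068, 0.1651, 0.0068]
ee_rot: [-180.0, 0.0, 79.5]
force: [0.1, -0.4, -0.3]
opening: 0.0434
t: 4.95
ee_pos: [0.6078, 0.1653, 0.0086]
ee_rot: [179.9, -0.1, 79.5]
force: [0.4, 0.2, 5.6]
opening: 0.0212
```

```bash
python3 -m creep '[[[0,0,-0.02,0,0,0,1],[0,0,-0.05,0,0,0,1],[0,0,-0.09,0,0,0,1],[0,0,-0.12,0,0,0,1],[0,0,-0.125,0,0,0,1]]]'; python3 -c "
from h import *
goto([.4675,.0045,.12],89.4)"
```

```text
t: 5.45
ee_pos: [0.609, 0.1656, 0.1366]
ee_rot: [179.6, -0.2, 79.5]
force: [0.7, -0.2, 0.1]
opening: 0.0209
shift mm [-184.2 -110.    15.2] rot [ 0.43 -0.15 -9.85]
```

```bash
python3 -m creep '[[[-0.04,-0.024,0.0,0,0,-2,1],[-0.085,-0.05,0.0,0,0,-5,1],[-0.13,-0.078,0,0,0,-7.5,1],[-0.165,-0.1,0,0,0,-9.9,1],[-0.184,-0.11,0,0,0,-9.9,1]]]'; python3 -m creep '[[[0,0,0.04,0,0,0,1],[0,0,0.06,0,0,0,1],[0,0,0.07,0,0,0,1],[0,0,0.07,0,0,0,1],[0,0,0.07,0,0,0,1]]]'; python3 - <<'E'
from h import *
for i in range(4):
    p=grab_frame('wrist');s=sense();print(s['ee_pos'],s['ee_rot'],s['opening'])
save(p,'w3');w=pts(p);np.save('w3.npy',w);np.save('w3c.npy',p['color'])
goto([.4675,.0045,.035],89.4)
E
```

```text
t: 5.95
ee_pos: [0.4608, 0.0023, 0.1309]
ee_rot: [-179.7, 0.0, 89.4]
force: [0.0, 0.2, -0.4]
opening: 0.0213
t: 6.45
ee_pos: [0.4657, 0.0042, 0.0625]
ee_rot: [180.0, 0.0, 89.5]
force: [-0.2, -0.6, -0.4]
opening: 0.021
[0.46608264 0.00423509 0.06288732] [1.79917172e+02 7.04071229e-03 8.94661091e+01] 0.021174187150559444
[0.46618149 0.00424779 0.06308715] [1.79888398e+02 4.65899920e-03 8.94652004e+01] 0.020980126125403942
[0.46612197 0.00422204 0.06314639] [1.79882075e+02 7.76568853e-03 8.94637126e+01] 0.02104310099058564
[0.46601731 0.0042234  0.06311757] [1.79887490e+02 5.18680930e-03 8.94623302e+01] 0.02102665983036206
shift mm [ 0.3  1.4 28.1] rot [0.11 0.01 0.06]
```

View pics/w3.png

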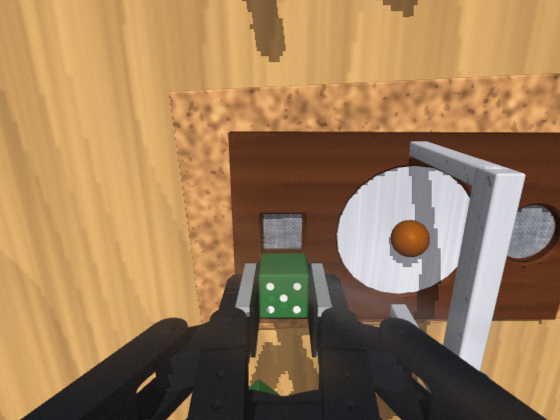

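The die is held squarely at (284,285), with the nest just ahead at (283,231). Next I'll measure die against nest.

```bash
python3 - <<'E'
import numpy as np,cv2
w=np.load('w3.npy');c=np.load('w3c.npy').astype(int);r,g,b=c[...,0],c[...,1],c[...,2]
def rect(m,n):
    q=w[m];q=q[~np.isnan(q[:,0])];print(n,len(q),np.round(np.mean(q,0),4),q.min(0).round(4),q.max(0).round(4),cv2.minAreaRect((q[:,:2]*1000).astype(np.float32)))
V,U=np.mgrid[:420,:560]
m=(U>255)&(U<312)&(V>250)&(V<325)&(g>r+15);rect(m,'die')
for lo in (.05,.06,.07,.08): print(lo,(m&(w[...,2]>lo)).sum())
rect(m&(w[...,2]>.074),'dietop')
m=(U>255)&(U<312)&(V>200)&(V<256)&(abs(r-b)<25)&(w[...,2]<.015);rect(m,'nest')
for v in (220,235,245):
    print(v,[(u,tuple(c[v,u]),w[v,u].round(4).tolist()) for u in list(range(259,267))+list(range(299,306))][::1])
tr=(U>225)&(V>125)&(V<325)&(w[...,2]>.0105)&(w[...,2]<.016);rect(tr,'tray')
E
```

```text
die 2876 [0.4678 0.0074 0.0725] [ 0.4571 -0.008   0.0547] [0.4785 0.0151 0.0781] ((467.8558349609375, 3.5591630935668945), (23.09930419921875, 21.2351131439209), 89.13032531738281)
0.05 2876
0.06 2690
0.07 2207
0.08 0
dietop 1990 [0.4678 0.0043 0.0756] [ 0.4571 -0.008   0.074 ] [0.4785 0.015  0.0781] ((467.85919189453125, 3.551849365234375), (23.083141326904297, 21.223459243774414), 89.06996154785156)
nest 1325 [0.4673 0.006  0.0065] [ 0.4553 -0.0063  0.0038] [0.479  0.0174 0.0086] ((467.123046875, 5.584825038909912), (23.704206466674805, 23.679590225219727), 0.070535808801651)
220 [(259, (np.int64(69), np.int64(43), np.int64(28)), [0.4535, 0.0153, 0.0118]), (260, (np.int64(64), np.int64(42), np.int64(29)), [0.4541, 0.0151, 0.0115]), (261, (np.int64(66), np.int64(41), np.int64(29)), [0.4547, 0.0152, 0.0117]), (262, (np.int64(97), np.int64(60), np.int64(44)), [0.455, 0.0135, 0.007]), (263, (np.int64(114), np.int64(91), np.int64(86)), [0.4556, 0.0133, 0.0065]), (264, (np.int64(140), np.int64(139), np.int64(143)), [0.4561, 0.0131, 0.0059]), (265, (np.int64(141), np.int64(141), np.int64(
[... 2502 characters left out ...]
38), np.int64(144)), [0.4777, -0.0035, 0.0067]), (300, (np.int64(127), np.int64(125), np.int64(128)), [0.4783, -0.0033, 0.0072]), (301, (np.int64(108), np.int64(90), np.int64(80)), [0.479, -0.0039, 0.0059]), (302, (np.int64(86), np.int64(54), np.int64(38)), [0.4797, -0.0042, 0.0053]), (303, (np.int64(76), np.int64(47), np.int64(34)), [0.4801, -0.0029, 0.008]), (304, (np.int64(88), np.int64(54), np.int64(37)), [0.4805, -0.0014, 0.0115]), (305, (np.int64(79), np.int64(50), np.int64(31)), [0.4811, -0.001, 0.0123])]
tray 28012 [0.5283 0.0207 0.0121] [ 0.437  -0.0557  0.0105] [0.6472 0.0666 0.016 ] ((542.44775390625, 5.362091064453125), (120.82960510253906, 210.49942016601562), 89.55011749267578)
```

```bash
python3 -m creep '[[[0.0017,-0.0005,0.01,0,0,0,1],[0.0017,-0.0005,0.02,0,0,0,1],[0.0017,-0.0005,0.026,0,0,0,1],[0.0017,-0.0005,0.03,0,0,0,1],[0.0017,-0.0005,0.03,0,0,0,1]]]'; python3 -m creep '[[[0,0,0,0,0,0,1],[0,0,0,0,0,0,1],[0,0,0,0,0,0,1]]]';  python3 - <<'E'
from h import *
p=grab_frame('wrist');s=sense();print(s['ee_pos'],s['ee_rot'],s['opening'],s['force'])
save(p,'w4')
E
```

```text
t: 7.15
ee_pos: [0.4643, 0.0058, 0.0315]
ee_rot: [-179.9, 0.0, 89.4]
force: [0.0, -0.1, 0.2]
opening: 0.0212
t: 7.45
ee_pos: [0.4651, 0.0058, 0.0325]
ee_rot: [180.0, 0.0, 89.4]
force: [-0.2, 0.6, -0.2]
opening: 0.021
[0.46503468 0.00576784 0.03255834] [1.79960982e+02 5.69329454e-03 8.94436481e+01] 0.020825160875358285 [-0.37896146  0.30401961 -1.82495481]
```

View pics/w4.png

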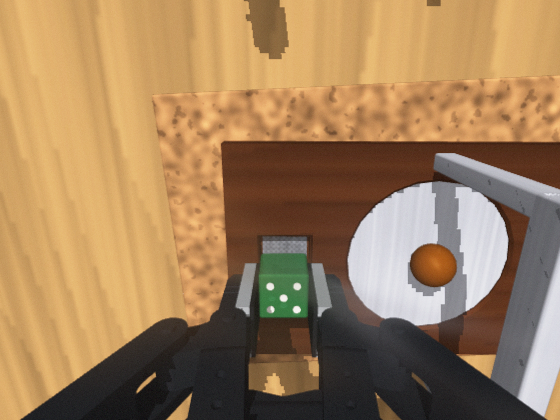

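```bash
python3 -m creep '[[[0,0.0005,0.005,0,0,0,1],[0,0.0005,0.01,0,0,0,1],[0,0.0005,0.0135,0,0,0,1],[0,0.0005,0.0155,0,0,0,1],[0,0.0005,0.0155,0,0,0,1]]]'; python3 -m creep '[[[0,0,0,0,0,0,1],[0,0,0,0,0,0,1]]]';  python3 - <<'E'
from h import *
p=grab_frame('wrist');s=sense();print(s['ee_pos'],s['ee_rot'],s['opening'],s['force'])
save(p,'w5')
w=pts(p);c=p['color'].astype(int)
m=(c[...,1]>c[...,0]+15)&(abs(w[...,0]-.467)<.02)&(abs(w[...,1]-.005)<.02)
q=w[m];print(len(q),cv2.minAreaRect((q[:,:2]*1000).astype(np.float32)),np.percentile(q[:,2],[5,50,95]))
E
```

```text
t: 8.0
ee_pos: [0.465, 0.0058, 0.0163]
ee_rot: [-179.9, 0.0, 89.4]
force: [-0.3, 0.6, -0.5]
opening: 0.0214
t: 8.2
ee_pos: [0.4654, 0.0058, 0.0169]
ee_rot: [180.0, 0.0, 89.4]
force: [-0.2, -0.1, -0.6]
opening: 0.021
[0.46545738 0.00576602 0.01692725] [1.79979013e+02 4.66318730e-03 8.94410395e+01] 0.021273658351018746 [ 0.35961809 -0.25767146 -0.67686643]
2934 ((466.9849548339844, 5.394697189331055), (23.30949592590332, 21.650875091552734), 89.26268768310547) [0.01202168 0.0290073  0.03022783]
```

View pics/w5.png

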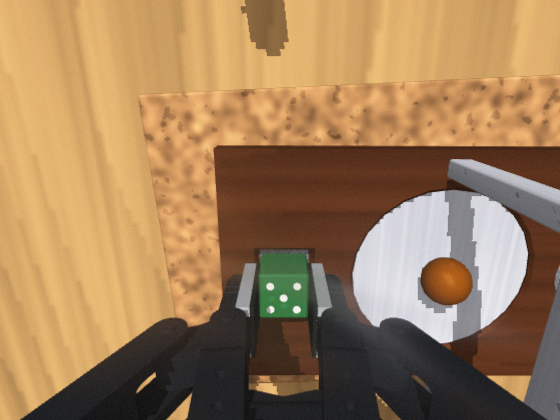

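The die sits inside the nest with only about 1 mm left to drop and no contact force, so I'll release it.

```bash
python3 -m creep '[[[0,0,0,0,0,0,0.6],[0,0,0,0,0,0,0.55],[0,0,-0.003,0,0,0,0.5],[0,0,-0.01,0,0,0,0.5],[0,0,-0.03,0,0,0,0.5]]]'; python3 -m creep '[[[0,0,-0.05,0,0,0,0.5],[0,0,-0.1,0,0,0,0.5],[0,0,-0.12,0,0,0,0.5],[0,0,-0.12,0,0,0,0.5]]]';  python3 - <<'E'
from h import *
p=grab_frame('wrist');s=sense();print(s['ee_pos'],s['ee_rot'],s['opening'],s['force'])
save(p,'w6')
w=pts(p);c=p['color'].astype(int)
m=(c[...,1]>c[...,0]+15)&(abs(w[...,0]-.467)<.02)&(abs(w[...,1]-.005)<.02)
q=w[m];print(len(q),cv2.minAreaRect((q[:,:2]*1000).astype(np.float32)),np.percentile(q[:,2],[5,50,95]))
goto([.607,-.1205,.15],89.4)
E
```

```text
t: 8.75
ee_pos: [0.4642, 0.0058, 0.0464]
ee_rot: [-179.8, 0.0, 89.4]
force: [-0.3, -0.3, -0.9]
opening: 0.0427
t: 9.15
ee_pos: [0.4676, 0.0058, 0.1709]
ee_rot: [179.5, 0.0, 89.4]
force: [-0.6, 0.2, -0.6]
opening: 0.0426
[0.4660429  0.0057933  0.16861056] [1.79757346e+02 6.31217596e-03 8.94467074e+01] 0.04278529653020595 [ 0.14301351  0.70621027 -1.01474713]
702 ((467.1483459472656, 5.474091529846191), (21.898963928222656, 21.695735931396484), 89.70794677734375) [0.01192191 0.02785355 0.02911387]
shift mm [-124.9  142.1   19.2] rot [0.24 0.01 0.05]
```

View pics/w6.png

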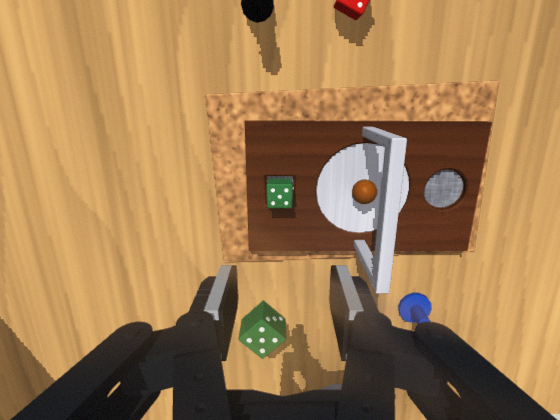

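The die sits in its nest (280,192), with its top at about 29 mm as expected. Next is the figure base.

```bash
python3 -m creep '[[[-0.03,0.035,0.01,0,0,0,0.5],[-0.06,0.07,0.015,0,0,0,0.5],[-0.095,0.105,0.02,0,0,0,0.5],[-0.12,0.135,0.04,0,0,0,0.5],[-0.125,0.142,0.06,0,0,0,0.5]]]';python3 -m creep '[[[0,0,0.02,0,0,0,0.5],[0,0,0.02,0,0,0,0.5],[0,0,0.02,0,0,0,0.5]]]';  python3 - <<'E'
from h import *
p=grab_frame('wrist');p=grab_frame('wrist');s=sense();print(s['ee_pos'],s['ee_rot'],s['opening'],s['force'])
save(p,'w7')
w=pts(p);c=p['color'].astype(int)
m=(c[...,2]>c[...,0]+40)&(abs(w[...,0]-.607)<.03)&(abs(w[...,1]+.12)<.03)
q=w[m];print(len(q),q.min(0),q.max(0),cv2.minAreaRect((q[:,:2]*1000).astype(np.float32)))
d=q[(q[:,2]<.009)];print('disc',d.min(0),d.max(0),cv2.minEnclosingCircle((d[:,:2]*1000).astype(np.float32)))
t=q[(q[:,2]>.026)];print('top',len(t),t.mean(0),t.min(0),t.max(0))
E
```

```text
t: 9.7
ee_pos: [0.6084, -0.1235, 0.1043]
ee_rot: [180.0, 0.0, 89.3]
force: [-0.3, 1.0, -0.3]
opening: 0.0428
t: 10.0
ee_pos: [0.6051, -0.1203, 0.0856]
ee_rot: [-179.8, -0.0, 89.4]
force: [-0.0, 0.2, -0.1]
opening: 0.043
[ 0.6062934  -0.12037797  0.08748589] [1.79948543e+02 1.50916859e-02 8.94652270e+01] 0.042610837980284325 [-0.12776069 -0.0635421   0.75245916]
1709 [ 0.59105342 -0.14165062 -0.0009323 ] [ 0.62388408 -0.10904637  0.03057407] ((607.2713623046875, -125.1687240600586), (32.93297576904297, 32.27151870727539), 3.972501277923584)
disc [ 0.59105342 -0.14165062 -0.0009323 ] [ 0.62388408 -0.10904637  0.00894961] ((606.5390625, -126.37628173828125), 17.74588966369629)
top 277 [ 0.60722281 -0.125269    0.02890132] [ 0.6015481  -0.13134002  0.0260045 ] [ 0.61294793 -0.11972627  0.03057407]
```

View pics/w7.png

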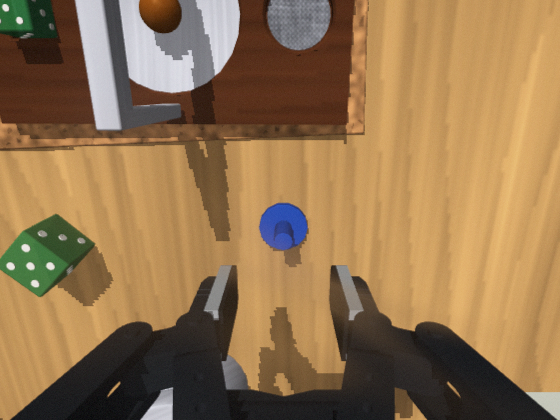

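The stem (284,235) lies about 5 mm nearer than the TCP, so I'll correct for that and descend.

```bash
python3 -m creep '[[[-0.0048,0.0005,0.03,0,0,0,0.5],[-0.0048,0.0005,0.05,0,0,0,0.55],[-0.0048,0.0005,0.065,0,0,0,0.55],[-0.0048,0.0005,0.073,0,0,0,0.55],[-0.0048,0.0005,0.073,0,0,0,0.55]]]' 30;python3 -m creep '[[[0,0,0,0,0,0,0.55],[0,0,0,0,0,0,0.55]]]';  python3 - <<'E'
from h import *
p=grab_frame('wrist');p=grab_frame('wrist');s=sense();print(s['ee_pos'],s['ee_rot'],s['opening'],s['force'])
save(p,'w8')
E
```

```text
t: 10.6
ee_pos: [0.6063, -0.1251, 0.0138]
ee_rot: [-180.0, -0.0, 89.5]
force: [0.0, -0.7, 0.2]
opening: 0.0386
t: 10.8
ee_pos: [0.6074, -0.1255, 0.0151]
ee_rot: [179.9, 0.0, 89.5]
force: [-0.1, -0.3, -0.4]
opening: 0.0386
[ 0.60713448 -0.12546693  0.01481201] [1.79897486e+02 2.68960602e-02 8.94488223e+01] 0.03849191176965023 [0.54464721 0.48393706 0.50412833]
```

View pics/w8.png

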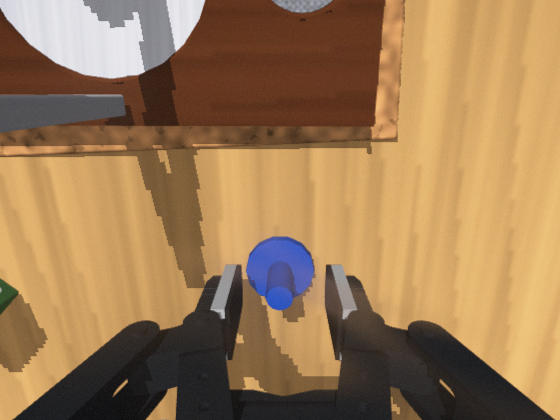

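```bash
python3 -m creep '[[[0,0,0.005,0,0,0,0.6],[0,0,0.005,0,0,0,0.7],[0,0,0.005,0,0,0,0.8],[0,0,0.005,0,0,0,0.9],[0,0,0.005,0,0,0,1]]]' 25;python3 -m creep '[[[0,0,0,0,0,0,1],[0,0,0,0,0,0,1],[0,0,0,0,0,0,1]]]' 25;python3 -m creep '[[[0,0,-0.01,0,0,0,1],[0,0,-0.03,0,0,0,1],[0,0,-0.05,0,0,0,1],[0,0,-0.06,0,0,0,1],[0,0,-0.06,0,0,0,1]]]';  python3 - <<'E'
from h import *
p=grab_frame('wrist');p=grab_frame('wrist');s=sense();print(s['ee_pos'],s['ee_rot'],s['opening'],s['force'])
save(p,'w9')
goto([.6175,.0046,.075],89.45)
E
```

```text
t: 11.4
ee_pos: [0.6066, -0.1254, 0.0088]
ee_rot: [180.0, 0.0, 89.4]
force: [-0.1, -0.0, -0.6]
opening: 0.0108
t: 11.7
ee_pos: [0.6065, -0.1254, 0.0088]
ee_rot: [-180.0, 0.0, 89.4]
force: [0.6, 0.1, -0.5]
opening: 0.0107
t: 12.2
ee_pos: [0.6077, -0.1256, 0.0709]
ee_rot: [179.8, 0.1, 89.4]
force: [1.0, 0.0, 0.1]
opening: 0.0108
[ 0.60622061 -0.12529644  0.06863229] [-1.79978348e+02 -7.55213819e-04  8.94448116e+01] 0.010625026901215104 [ 0.34301726 -0.39647784 -0.03027293]
shift mm [130.   10.   -6.4] rot [-0.02 -0.   -0.01]
```

View pics/w9.png

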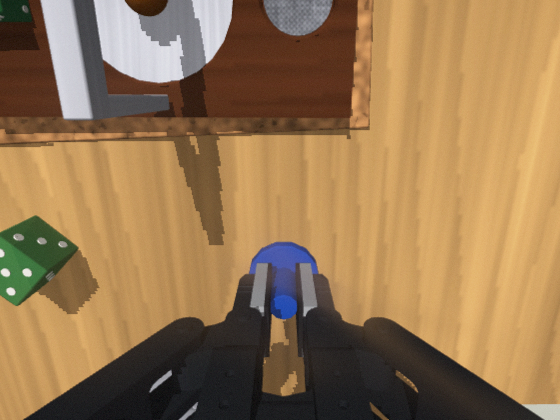

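```bash
python3 -m creep '[[[0.03,0.002,0,0,0,0,1],[0.065,0.005,0,0,0,0,1],[0.1,0.008,0,0,0,0,1],[0.122,0.0105,0,0,0,0,1],[0.13,0.0105,0,0,0,0,1]]]';python3 -m creep '[[[0,0,0,0,0,0,1],[0,0,0.01,0,0,0,1],[0,0,0.01,0,0,0,1],[0,0,0.01,0,0,0,1]]]';  python3 - <<'E'
from h import *
p=grab_frame('wrist');p=grab_frame('wrist');s=sense();print(s['ee_pos'],s['ee_rot'],s['opening'],s['force'])
save(p,'w10');w=pts(p);c=p['color'].astype(int);r,g,b=c[...,0],c[...,1],c[...,2]
np.save('w10.npy',w)
m=(b>r+40)&(abs(w[...,0]-.617)<.03)&(abs(w[...,1]+.0)<.05)
q=w[m];print(len(q),q.min(0),q.max(0))
d=q[(q[:,2]<.078)];print('disc',d.min(0),d.max(0),np.median(d[:,2]),cv2.minEnclosingCircle((d[:,:2]*1000).astype(np.float32)))
t=q[(q[:,2]>.08)];print('top',len(t),t.mean(0) if len(t) else 0)
m=(abs(r-b)<25)&(abs(w[...,0]-.617)<.03)&(abs(w[...,1]-.005)<.03)&(w[...,2]<.0105)&(w[...,2]>.003)
q=w[m];print('nest',len(q),q.min(0),q.max(0),cv2.minEnclosingCircle((q[:,:2]*1000).astype(np.float32)))
q=w[(w[...,2]>.0105)&(w[...,2]<.016)&(abs(w[...,1])<.08)&(abs(w[...,0]-.54)<.12)];print('tray',q[:,:2].min(0),q[:,:2].max(0),cv2.minAreaRect((q[:,:2]*1000).astype(np.float32)))
E
```

```text
t: 12.8
ee_pos: [0.6177, 0.0066, 0.0675]
ee_rot: [-179.9, -0.0, 89.6]
force: [0.2, -0.2, -0.7]
opening: 0.0105
t: 13.2
ee_pos: [0.6178, 0.0034, 0.058]
ee_rot: [-179.9, 0.0, 89.4]
force: [0.5, -0.6, 0.1]
opening: 0.0108
[0.61829829 0.00370332 0.05871645] [-1.79995319e+02  8.66815476e-03  8.93798810e+01] 0.010559055193279977 [ 0.04131866 -0.32671806 -0.08672383]
2461 [ 0.60350327 -0.00401699  0.00599916] [0.63576882 0.02009403 0.08159693]
disc [ 0.60350327 -0.00401699  0.00599916] [0.63576882 0.02009403 0.07799586] 0.055122327298968724 ((619.6883544921875, 3.9817733764648438), 16.33647346496582)
top 11 [0.61830122 0.00508471 0.08034777]
nest 1873 [ 0.59787668 -0.00710242  0.00434328] [0.63475486 0.02306229 0.01049643] ((616.806640625, 4.026970863342285), 19.272706985473633)
tray [ 0.43656761 -0.0563309 ] [0.64797057 0.06596732] ((542.310791015625, 4.652248382568359), (121.12432861328125, 210.26498413085938), 89.37641906738281)
```

View pics/w10.png

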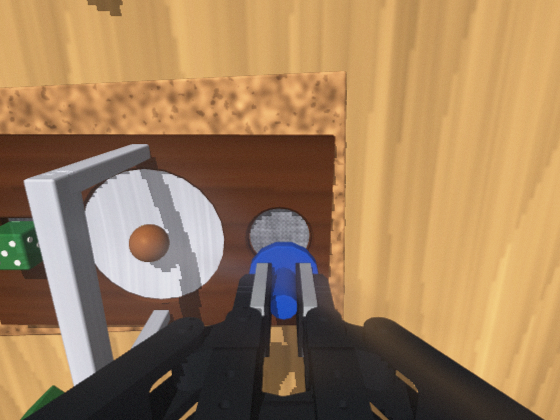

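The disc (284,265) sits about 2.5 mm too far in +x for the round nest (279,235). I'll correct, descend to just above it and re-check.

```bash
python3 -m creep '[[[0.0005,-0.0025,0.01,0,0,0,1],[0.0005,-0.0025,0.02,0,0,0,1],[0.0005,-0.0025,0.028,0,0,0,1],[0.0005,-0.0025,0.031,0,0,0,1],[0.0005,-0.0025,0.031,0,0,0,1]]]';python3 -m creep '[[[0,0,0,0,0,0,1],[0,0,0,0,0,0,1],[0,0,0,0,0,0,1]]]';  python3 - <<'E'
from h import *
p=grab_frame('wrist');p=grab_frame('wrist');s=sense();print(s['ee_pos'],s['ee_rot'],s['opening'],s['force'])
save(p,'w11');w=pts(p);c=p['color'].astype(int);r,g,b=c[...,0],c[...,1],c[...,2]
cv2.imwrite('pics/w11z.png',cv2.resize(p['color'][200:330,200:370,::-1],None,fx=4,fy=4))
m=(b>r+40)&(abs(w[...,0]-.617)<.03)&(abs(w[...,1]+.0)<.05)
q=w[m];d=q[(q[:,2]<.03)];print('disc',d.min(0),d.max(0),np.median(d[:,2]),cv2.minEnclosingCircle((d[:,:2]*1000).astype(np.float32)))
m=(abs(r-b)<25)&(abs(w[...,0]-.617)<.03)&(abs(w[...,1]-.005)<.03)&(w[...,2]<.0105)&(w[...,2]>.003)
q=w[m];print('nest',len(q),q.min(0),q.max(0),cv2.minEnclosingCircle((q[:,:2]*1000).astype(np.float32)))
E
```

```text
t: 13.8
ee_pos: [0.6154, 0.0051, 0.0269]
ee_rot: [-179.9, 0.0, 89.4]
force: [0.1, -0.1, 0.5]
opening: 0.0108
t: 14.1
ee_pos: [0.6161, 0.0051, 0.0282]
ee_rot: [179.9, 0.0, 89.4]
force: [-0.0, -0.1, 0.7]
opening: 0.011
[0.61599654 0.00505589 0.02810657] [1.79965208e+02 5.33503821e-03 8.94465253e+01] 0.010685811402142779 [-0.58563647  0.68156005  0.61096124]
disc [ 0.59939874 -0.02818606  0.00567015] [0.63375934 0.02153005 0.02991757] 0.024439299316643723 ((618.2849731445312, -3.2474796772003174), 24.942541122436523)
nest 821 [ 0.5979901  -0.00218655  0.0048576 ] [0.63601038 0.02307469 0.0104892 ] ((617.18017578125, 3.982046604156494), 19.19139862060547)
```

View pics/w11z.png

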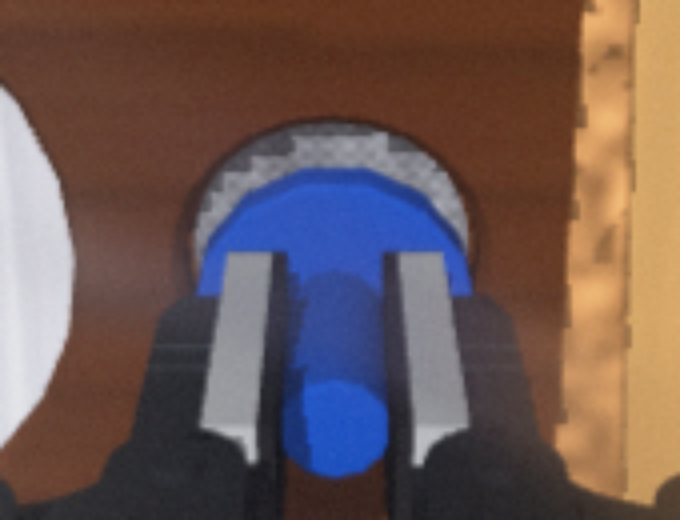

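Aligned to within about 0.5 mm. Lowering into the nest.

```bash
python3 -m creep '[[[-0.0004,0.0003,0.004,0,0,0,1],[-0.0004,0.0003,0.008,0,0,0,1],[-0.0004,0.0003,0.011,0,0,0,1],[-0.0004,0.0003,0.0112,0,0,0,1],[-0.0004,0.0003,0.0112,0,0,0,1]]]';python3 -m creep '[[[0,0,0,0,0,0,1],[0,0,0,0,0,0,1],[0,0,0,0,0,0,1]]]';  python3 - <<'E'
from h import *
p=grab_frame('wrist');s=sense();print(s['ee_pos'],s['ee_rot'],s['opening'],s['force'])
cv2.imwrite('pics/w12z.png',cv2.resize(p['color'][200:330,200:370,::-1],None,fx=4,fy=4))
E
```

```text
t: 14.7
ee_pos: [0.616, 0.0046, 0.0164]
ee_rot: [-180.0, 0.0, 89.4]
force: [-0.0, 0.1, -0.4]
opening: 0.0107
t: 15.0
ee_pos: [0.6162, 0.0046, 0.0167]
ee_rot: [180.0, 0.0, 89.4]
force: [0.3, 0.5, 0.0]
opening: 0.011
[0.616175   0.00463363 0.01670301] [1.79987506e+02 5.70798022e-03 8.94448315e+01] 0.01044134551854433 [-0.46655915 -0.59679877 -0.12524978]
```

View pics/w12z.png

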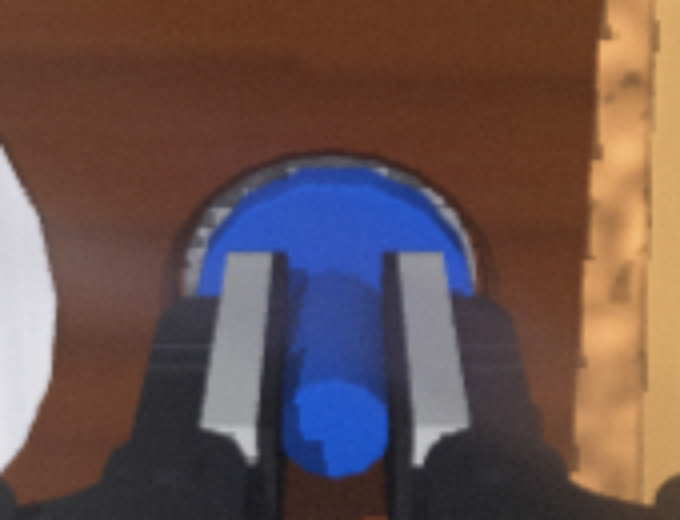

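The disc is inside the nest, so I'll release and rise.

```bash
python3 -m creep '[[[0,0,0,0,0,0,0.75],[0,0,0,0,0,0,0.7],[0,0,0,0,0,0,0.65],[0,0,-0.01,0,0,0,0.65],[0,0,-0.03,0,0,0,0.65]]]';python3 -m creep '[[[0,0,-0.04,0,0,0,0.65],[0,0,-0.08,0,0,0,0.65],[0,0,-0.12,0,0,0,0.65],[0,0,-0.15,0,0,0,0.65],[0,0,-0.15,0,0,0,0.65]]]';  python3 - <<'E'
from h import *
goto([.5425,-.04,.18],89.45)
E
```

```text
t: 15.55
ee_pos: [0.615, 0.0047, 0.046]
ee_rot: [-179.8, 0.0, 89.4]
force: [0.5, 0.4, -0.0]
opening: 0.0298
t: 16.05
ee_pos: [0.6188, 0.0046, 0.203]
ee_rot: [179.3, 0.0, 89.4]
force: [0.4, -0.6, -0.0]
opening: 0.0299
shift mm [-45.3 -76.1  22.1] rot [ 0.66  0.01 -0.01]
```

```bash
python3 -m creep '[[[-0.02,-0.035,0,0,0,0,0.6],[-0.04,-0.065,0,0,0,0,0.6],[-0.045,-0.075,0,0,0,0,0.6],[-0.045,-0.075,0,0,0,0,0.6],[-0.045,-0.075,0,0,0,0,0.6]]]';python3 -m creep '[[[0,0,0,0,0,0,0.6],[0,0,0,0,0,0,0.6],[0,0,0,0,0,0,0.6]]]';  python3 - <<'E'
from h import *
p=grab_frame('wrist');p=grab_frame('wrist');s=sense();print(s['ee_pos'],s['ee_rot'],s['opening'],s['force'])
save(p,'w13');w=pts(p);np.save('w13.npy',w);np.save('w13c.npy',p['color']);c=p['color'].astype(int);r,g,b=c[...,0],c[...,1],c[...,2]
def rect(m,n):
    q=w[m];q=q[~np.isnan(q[:,0])];print(n,len(q),np.median(q,0).round(4),cv2.minAreaRect((q[:,:2]*1000).astype(np.float32)))
near=(abs(w[...,0]-.5425)<.11)&(abs(w[...,1]-.005)<.065)
rect(near&(w[...,2]>.085)&(w[...,2]<.105),'bar')
rect(near&(w[...,2]>.0105)&(w[...,2]<.016),'tray')
rect(near&(g>r+15)&(w[...,2]>.024)&(w[...,2]<.04),'die')
m=near&(b>r+40);rect(m&(w[...,2]<.02),'disc');rect(m&(w[...,2]>.03),'stem')
rect(near&(r>b+60)&(abs(w[...,0]-.5425)<.02)&(abs(w[...,1]-.005)<.02)&(w[...,2]>.013)&(w[...,2]<.04),'marble')
E
```

```text
t: 16.55
ee_pos: [0.5415, -0.0394, 0.1968]
ee_rot: [179.9, -0.0, 89.4]
force: [-0.2, 0.3, -0.1]
opening: 0.0342
t: 16.85
ee_pos: [0.5412, -0.0392, 0.1963]
ee_rot: [-180.0, -0.0, 89.5]
force: [0.2, 0.6, 0.1]
opening: 0.0344
[ 0.5409898  -0.03937664  0.19639237] [-1.79988719e+02  2.51822243e-03  8.94700177e+01] 0.03391056370456483 [ 0.21302815  0.60813193 -1.18619123]
bar 2246 [0.5424 0.0115 0.094 ] ((542.2775268554688, 5.0406036376953125), (111.2839584350586, 10.001568794250488), 89.36809539794922)
tray 21187 [0.5521 0.0152 0.0121] ((542.2334594726562, 5.132587432861328), (119.75838470458984, 210.7694854736328), 89.57151794433594)
die 753 [0.471  0.0053 0.0283] ((539.5662841796875, 4.127172946929932), (21.27950668334961, 167.2176971435547), 89.22518157958984)
disc 865 [0.6146 0.0064 0.012 ] ((617.4832763671875, 3.507234573364258), (34.57070541381836, 33.25543212890625), 82.64234161376953)
stem 166 [0.6173 0.0045 0.036 ] ((617.63330078125, 4.3113226890563965), (11.344210624694824, 11.44761848449707), 69.35684204101562)
marble 85 [0.5348 0.0066 0.0236] ((541.8016357421875, 6.666635990142822), (19.954973220825195, 11.985233306884766), 0.35476458072662354)
```

View pics/w13.png

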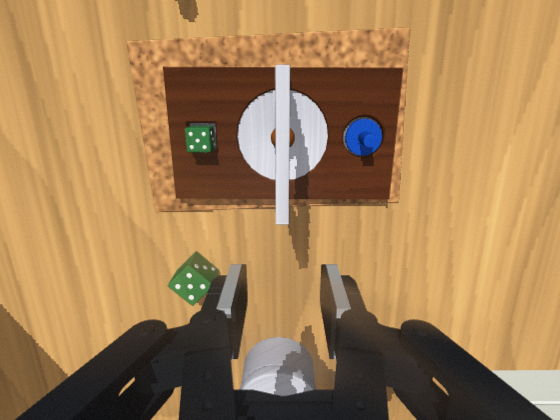

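Both pieces are seated and the marble is centred at (283,138). I'll move over the bar and descend with the jaws partly open.

```bash
python3 -m creep '[[[0.03,0,0.0,0,0,0,0.6],[0.0448,0.0003,0.02,0,0,0,0.6],[0.0448,0.0003,0.05,0,0,0,0.6],[0.0448,0.0003,0.065,0,0,0,0.6],[0.0448,0.0003,0.065,0,0,0,0.6]]]' 80;python3 -m creep '[[[0,0,0,0,0,0,0.6],[0,0,0,0,0,0,0.6],[0,0,0,0,0,0,0.6]]]';  python3 - <<'E'
from h import *
p=grab_frame('wrist');p=grab_frame('wrist');s=sense();print(s['ee_pos'],s['ee_rot'],s['opening'],s['force'])
save(p,'w14')
E
```

```text
t: 17.45
ee_pos: [0.5399, 0.0054, 0.1294]
ee_rot: [-179.7, 0.0, 89.5]
force: [1.0, 0.2, 0.5]
opening: 0.0342
t: 17.75
ee_pos: [0.5422, 0.005, 0.1327]
ee_rot: [179.9, 0.0, 89.4]
force: [0.5, -0.6, 0.2]
opening: 0.0339
[0.5418867  0.00507297 0.13243927] [1.79900900e+02 6.79900043e-03 8.94377384e+01] 0.034212891412750454 [-0.58326982  0.21949329  0.08439165]
```

View pics/w14.png

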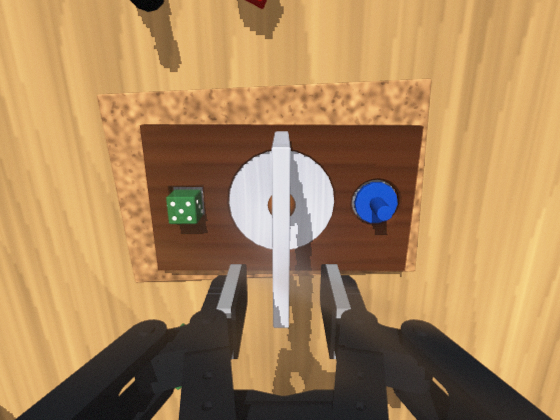

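```bash
python3 -m creep '[[[0,-0.0003,0.02,0,0,0,0.6],[0,-0.0003,0.04,0,0,0,0.6],[0,-0.0003,0.055,0,0,0,0.6],[0,-0.0003,0.063,0,0,0,0.6],[0,-0.0003,0.063,0,0,0,0.6]]]';python3 -m creep '[[[0,0,0,0,0,0,0.6],[0,0,0,0,0,0,0.6],[0,0,0,0,0,0,0.6]]]';  python3 - <<'E'
from h import *
p=grab_frame('wrist');p=grab_frame('wrist');s=sense();print(s['ee_pos'],s['ee_rot'],s['opening'],s['force'])
save(p,'w15')
p=grab_frame('side');cv2.imwrite('pics/s15.png',cv2.resize(p['color'][150:330,180:400,::-1],None,fx=3,fy=3))
E
```

```text
t: 18.35
ee_pos: [0.5406, 0.0051, 0.068]
ee_rot: [-179.9, 0.0, 89.4]
force: [-0.3, -0.4, 0.1]
opening: 0.0341
t: 18.65
ee_pos: [0.5417, 0.0052, 0.0694]
ee_rot: [179.9, 0.0, 89.4]
force: [0.2, 0.4, 0.3]
opening: 0.034
[0.54143975 0.00516426 0.06914574] [1.79935412e+02 4.29946337e-03 8.94443891e+01] 0.03433886670307933 [0.76551221 0.26390284 0.15554082]
```

View pics/w15.png

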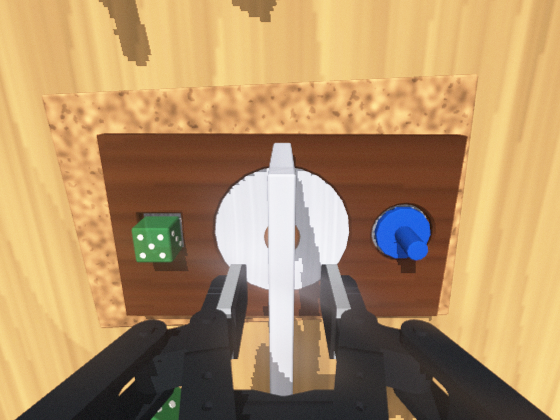

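View pics/s15.png

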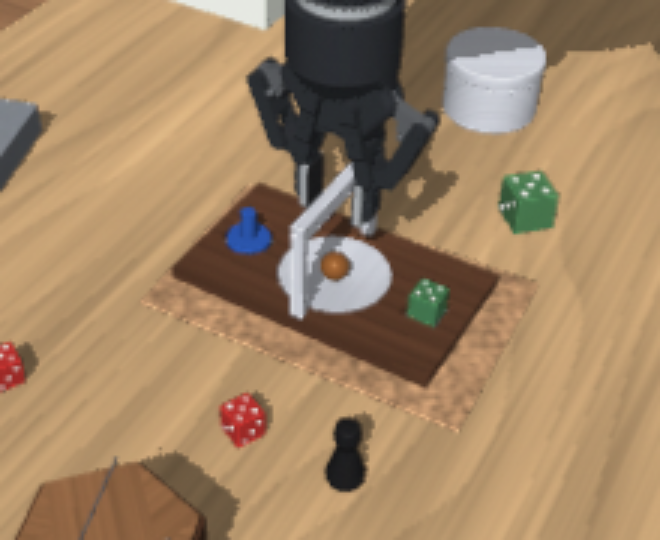

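The bar (282) lies midway between the pads (about 283). I'll close gently and then firm up the grip.

```bash
python3 -m creep '[[[0,0,0,0,0,0,0.7],[0,0,0,0,0,0,0.78],[0,0,0,0,0,0,0.82],[0,0,0,0,0,0,0.86],[0,0,0,0,0,0,0.9]]]' 30;python3 -m creep '[[[0,0,0,0,0,0,1],[0,0,0,0,0,0,1],[0,0,0,0,0,0,1]]]' 50; python3 -m creep '[[[0,0,0,0,0,0,1],[0,0,0,0,0,0,1],[0,0,0,0,0,0,1]]]' 90;  python3 - <<'E'
from h import *
p=grab_frame('wrist');s=sense();print(s['ee_pos'],s['ee_rot'],s['opening'],s['force'],s['moment'])
save(p,'w16')
E
```

```text
t: 19.3
ee_pos: [0.541, 0.0052, 0.0686]
ee_rot: [-180.0, 0.0, 89.4]
force: [-1.1, -0.4, 0.4]
opening: 0.0093
t: 19.6
ee_pos: [0.5411, 0.0052, 0.0687]
ee_rot: [-180.0, 0.0, 89.4]
force: [-1.2, 0.1, 2.3]
opening: 0.0091
t: 19.9
ee_pos: [0.5412, 0.0051, 0.0688]
ee_rot: [180.0, 0.0, 89.4]
force: [-1.0, 0.2, 3.2]
opening: 0.0084
[0.54121633 0.00517595 0.06876696] [1.79982385e+02 3.84654899e-03 8.94452005e+01] 0.008084516160324386 [-1.39837759 -0.23891314  3.15215326] [-0.0187903   0.14329489  0.01993399]
```

View pics/w16.png

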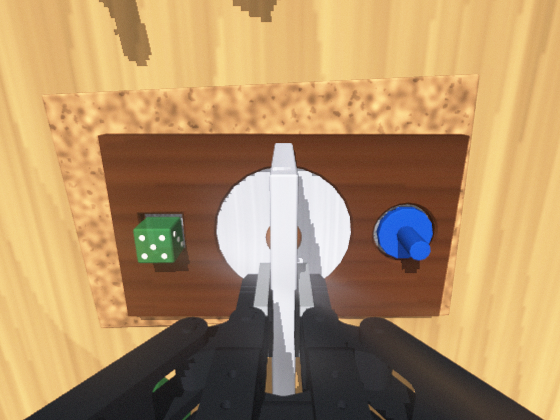

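```bash
python3 -m creep '[[[0,0,-0.001,0,0,0,1],[0,0,-0.003,0,0,0,1],[0,0,-0.006,0,0,0,1],[0,0,-0.009,0,0,0,1],[0,0,-0.012,0,0,0,1]]]';python3 -m creep '[[[0,0,-0.003,0,0,0,1],[0,0,-0.006,0,0,0,1],[0,0,-0.009,0,0,0,1],[0,0,-0.011,0,0,0,1],[0,0,-0.012,0,0,0,1]]]';  python3 - <<'E'
from h import *
p=grab_frame('wrist');s=sense();print(s['ee_pos'],s['ee_rot'],s['opening'],s['force'],s['moment'])
save(p,'w17')
p=grab_frame('side');cv2.imwrite('pics/s17.png',cv2.resize(p['color'][150:330,180:400,::-1],None,fx=3,fy=3))
E
```

```text
t: 20.45
ee_pos: [0.541, 0.0052, 0.0807]
ee_rot: [-180.0, 0.0, 89.4]
force: [-0.3, -1.0, -3.6]
opening: 0.0081
t: 20.95
ee_pos: [0.5412, 0.0051, 0.0929]
ee_rot: [180.0, 0.0, 89.4]
force: [-0.3, -0.1, -3.3]
opening: 0.0085
[0.54122832 0.00516921 0.09291572] [1.79972100e+02 5.57550152e-03 8.94466345e+01] 0.00820099886792463 [-1.17666331  0.27177992 -3.2394905 ] [-0.00237096 -0.03725445 -0.02812577]
```

View pics/w17.png

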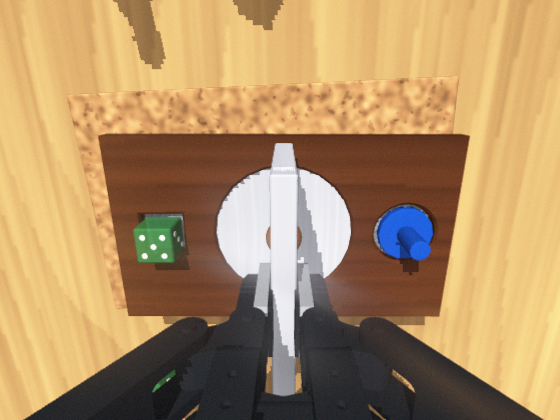

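View pics/s17.png

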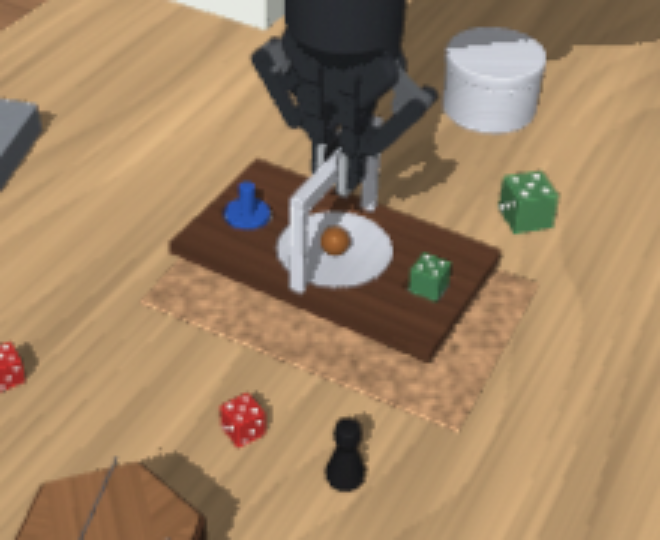

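The tray hangs level with the pieces seated and the marble centred. Continuing up.

```bash
python3 -m creep '[[[0,0,-0.002,0,0,0,1],[0,0,-0.006,0,0,0,1],[0,0,-0.011,0,0,0,1],[0,0,-0.016,0,0,0,1],[0,0,-0.021,0,0,0,1]]]';python3 -m creep '[[[0,0,-0.005,0,0,0,1],[0,0,-0.01,0,0,0,1],[0,0,-0.015,0,0,0,1],[0,0,-0.02,0,0,0,1],[0,0,-0.025,0,0,0,1]]]';python3 -m creep '[[[0,0,-0.005,0,0,0,1],[0,0,-0.01,0,0,0,1],[0,0,-0.015,0,0,0,1],[0,0,-0.02,0,0,0,1],[0,0,-0.024,0,0,0,1]]]';python3 -m creep '[[[0,0,-0.002,0,0,0,1],[0,0,-0.003,0,0,0,1],[0,0,-0.003,0,0,0,1]]]'; python3 - <<'E'
from h import *
p=grab_frame('wrist');s=sense();print(s['ee_pos'],s['ee_rot'],s['opening'],s['force'],s['moment'],s['q'])
save(p,'w18')
E
```

```text
t: 21.55
ee_pos: [0.5412, 0.0052, 0.1142]
ee_rot: [180.0, 0.0, 89.4]
force: [0.1, 0.2, -3.1]
opening: 0.0085
t: 22.05
ee_pos: [0.5411, 0.0051, 0.139]
ee_rot: [-180.0, 0.0, 89.4]
force: [-0.3, 0.5, -3.8]
opening: 0.0081
t: 22.55
ee_pos: [0.5412, 0.0052, 0.1631]
ee_rot: [180.0, 0.0, 89.4]
force: [-1.0, 0.4, -3.7]
opening: 0.0085
t: 22.85
ee_pos: [0.5411, 0.0052, 0.1656]
ee_rot: [-180.0, 0.0, 89.4]
force: [-0.3, 0.3, -3.9]
opening: 0.0081
[0.54097629 0.00517396 0.16546626] [-1.79981498e+02  4.61825712e-03  8.94474010e+01] 0.00820370071688087 [ 0.31694394 -0.04340664 -4.09720093] [ 0.00141923 -0.02307263  0.03798884] [-6.67315124e-01  1.82184407e+01  9.98857681e+01 -5.27664834e-03
  6.19142844e+01 -1.12230436e-01]
```

View pics/w18.png

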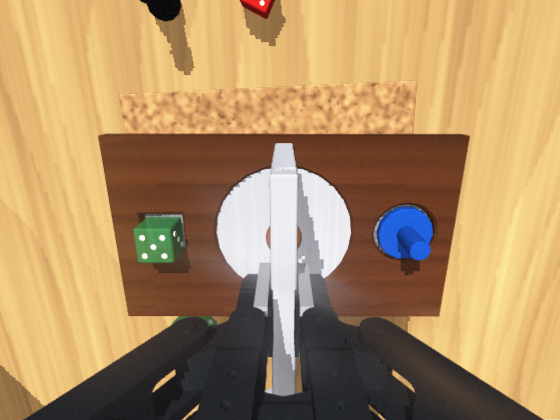

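Straight up by 97 mm, with everything in place. Next is the slow quarter turn: tool rz positive, so yaw decreases and the die end swings toward +y and the vault.

```bash
python3 -m creep '[[[0,0,0,0,0,0.3,1],[0,0,0,0,0,1,1],[0,0,0,0,0,2,1],[0,0,0,0,0,3.5,1],[0,0,0,0,0,5.5,1]]]';python3 -m creep '[[[0,0,0,0,0,2.5,1],[0,0,0,0,0,5,1],[0,0,0,0,0,7.5,1],[0,0,0,0,0,10,1],[0,0,0,0,0,12.5,1]]]';python3 -m creep '[[[0,0,0,0,0,2.5,1],[0,0,0,0,0,5,1],[0,0,0,0,0,7.5,1],[0,0,0,0,0,10,1],[0,0,0,0,0,12.5,1]]]'; python3 - <<'E'
from h import *
p=grab_frame('wrist');s=sense();print(s['ee_pos'],s['ee_rot'],s['opening'],s['force'],s['q'])
save(p,'w19')
E
```

```text
t: 23.4
ee_pos: [0.5411, 0.0052, 0.1655]
ee_rot: [-180.0, 0.0, 83.8]
force: [-0.3, 0.2, -4.3]
opening: 0.0085
t: 23.9
ee_pos: [0.5411, 0.0052, 0.1656]
ee_rot: [180.0, 0.0, 71.3]
force: [-0.4, -0.0, -3.1]
opening: 0.0082
t: 24.4
ee_pos: [0.5411, 0.0052, 0.1656]
ee_rot: [-180.0, 0.0, 58.8]
force: [-0.4, -0.4, -4.0]
opening: 0.0084
[0.54107562 0.00516797 0.16556325] [-1.79997206e+02  5.72959980e-03  5.87161999e+01] 0.008338051235576396 [ 0.49592006 -0.05561454 -3.57297246] [-6.68502072e-01  1.82155922e+01  9.98744837e+01 -3.97612925e-03
  6.19152467e+01  3.06171702e+01]
```

View pics/w19.png

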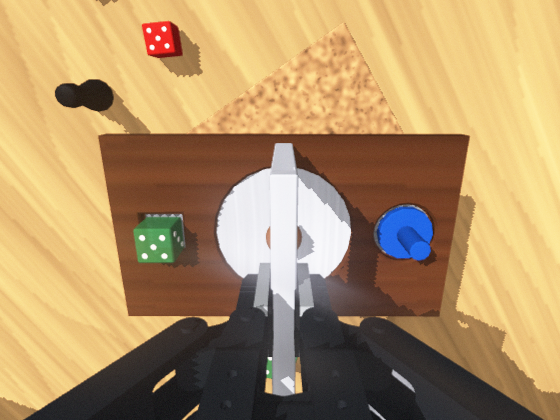

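The marble is still centred and the pieces are in place, so I'll continue.

```bash
python3 -m creep '[[[0,0,0,0,0,1.5,1],[0,0,0,0,0,4,1],[0,0,0,0,0,6.5,1],[0,0,0,0,0,9,1],[0,0,0,0,0,11.5,1]]]';python3 -m creep '[[[0,0,0,0,0,2.5,1],[0,0,0,0,0,5,1],[0,0,0,0,0,7.5,1],[0,0,0,0,0,10,1],[0,0,0,0,0,12.5,1]]]';python3 -m creep '[[[0,0,0,0,0,2.5,1],[0,0,0,0,0,5,1],[0,0,0,0,0,7.5,1],[0,0,0,0,0,10,1],[0,0,0,0,0,12.5,1]]]';python3 -m creep '[[[0,0,0,0,0,2.5,1],[0,0,0,0,0,5,1],[0,0,0,0,0,7.5,1],[0,0,0,0,0,10,1],[0,0,0,0,0,12.5,1]]]';python3 -m creep '[[[0,0,0,0,0,2.5,1],[0,0,0,0,0,5,1],[0,0,0,0,0,7,1],[0,0,0,0,0,8.3,1],[0,0,0,0,0,9,1]]]';python3 -m creep '[[[0,0,0,0,0,0.3,1],[0,0,0,0,0,0.3,1],[0,0,0,0,0,0.3,1],[0,0,0,0,0,0.3,1],[0,0,0,0,0,0.3,1]]]'; python3 - <<'E'
from h import *
p=grab_frame('wrist');s=sense();print(s['ee_pos'],s['ee_rot'],s['opening'],s['force'],s['joint_velocities'])
save(p,'w20')
p=grab_frame('side');save(p,'s20')
p=grab_frame('top');save(p,'t20');w=pts(p)
E
```

```text
t: 24.95
ee_pos: [0.5411, 0.0052, 0.1656]
ee_rot: [180.0, 0.0, 47.3]
force: [0.2, 0.0, -4.4]
opening: 0.0086
t: 25.45
ee_pos: [0.5411, 0.0052, 0.1656]
ee_rot: [180.0, 0.0, 34.8]
force: [0.1, 0.8, -4.1]
opening: 0.0081
t: 25.95
ee_pos: [0.5411, 0.0052, 0.1656]
ee_rot: [180.0, -0.0, 22.3]
force: [-0.1, 0.2, -3.0]
opening: 0.0084
t: 26.45
ee_pos: [0.5411, 0.0052, 0.1656]
ee_rot: [180.0, 0.0, 9.8]
force: [0.3, -0.2, -3.3]
opening: 0.0087
t: 26.95
ee_pos: [0.5411, 0.0052, 0.1656]
ee_rot: [180.0, 0.0, 0.9]
force: [0.3, 0.1, -4.5]
opening: 0.0085
t: 27.45
ee_pos: [0.5411, 0.0052, 0.1656]
ee_rot: [180.0, 0.0, 0.6]
force: [-0.2, -0.8, -2.9]
opening: 0.0082
[0.54111447 0.00518364 0.16559462] [ 1.79996704e+02 -1.75265030e-03  6.48730206e-01] 0.008587162611149522 [ 0.33372063 -0.05984367 -2.78936596] [ 0.08385231 -0.06046826 -0.02711323  0.03100561  0.02447175  0.69009124]
```

View pics/w20.png

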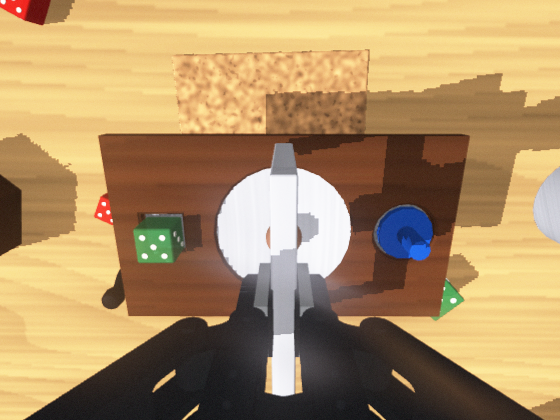

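View pics/s20.png

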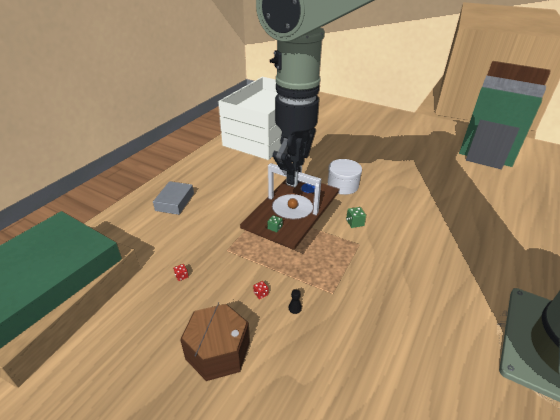

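View pics/t20.png

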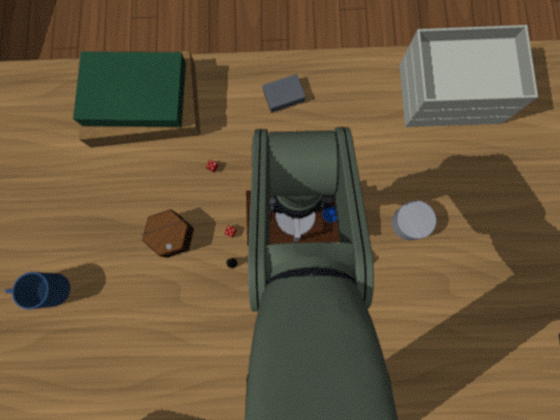

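The die end points to the vault, at left in the wrist view. The marble is at (285,237) and the pieces are seated. I'll let it settle, check level and hand in.

```bash
python3 -m creep '[[[0,0,0,0,0,0,1],[0,0,0,0,0,0,1],[0,0,0,0,0,0,1],[0,0,0,0,0,0,1],[0,0,0,0,0,0,1]]]'; python3 - <<'E'
from h import *
p=grab_frame('wrist');w=pts(p);s=sense();print(s['ee_pos'],s['ee_rot'],s['opening'],s['force'])
q=w[(abs(w[...,2]-.109)<.006)&(abs(w[...,0]-.541)<.06)&(abs(w[...,1]-.005)<.11)]
print(cv2.minAreaRect((q[:,:2]*1000).astype(np.float32)))
A=np.c_[q[:,:2],np.ones(len(q))];k,*_=np.linalg.lstsq(A,q[:,2],rcond=None);print('tilt deg',np.degrees(k[:2]),len(q),np.median(q[:,2]))
c=p['color'].astype(int);m=(c[...,1]>c[...,0]+15)&(w[...,2]>.12)&(w[...,2]<.135)&(w[...,1]>.05)
d=w[m];print('die',cv2.minAreaRect((d[:,:2]*1000).astype(np.float32)),np.median(d[:,2]))
m=(c[...,2]>c[...,0]+40)&(w[...,2]<.115)&(w[...,2]>.1);d=w[m];print('disc',cv2.minAreaRect((d[:,:2]*1000).astype(np.float32)),np.median(d[:,2]))
job_done()
E
```

```text
t: 28.1
ee_pos: [0.5411, 0.0052, 0.1656]
ee_rot: [180.0, -0.0, 0.6]
force: [0.2, -0.0, -3.5]
opening: 0.0082
[0.54112589 0.00517515 0.1656221 ] [ 1.79994077e+02 -5.30536900e-03  6.47503523e-01] 0.008298116458653151 [-0.55422801  0.10543013 -3.70781024]
((542.104248046875, 4.469718933105469), (119.27214813232422, 211.2593994140625), 0.52545565366745)
tilt deg [ 0.10046672 -0.0425376 ] 50012 0.10875365760947911
die ((541.1078491210938, 79.38624572753906), (22.323623657226562, 22.296173095703125), 1.1833720207214355) 0.12470574062222299
disc ((542.8419189453125, -71.23152160644531), (35.97029113769531, 33.68584060668945), 5.79179573059082) 0.10894606347754332
the job is handed in; nothing more can be done
```

I seated the die in the square nest and the figure base, stem up, in the round nest. Then I gripped the arch bar at 90 N, lifted the tray about 97 mm and turned it a quarter turn so the die end points to the vault. I handed the job in at about t = 28 s, still holding the tray; no verdict comes back, so I only have my own measurements.

Final checks from the wrist camera and robot state:

| Check | Result |
|---|---|
| Level | tilt about 0.1° |
| Tray centre | (0.542, 0.004) m; the mat centre was only roughly measured, about 8 mm away |
| Height | underside about 0.10 m up |
| Die and base | about 0.5–1.2 mm from their nest centres, on the nest floors |
| Long axis | 0.5° from world y, which is about the mat's y |
| Marble | looks in the middle of the dish; judged by eye in the wrist and side views |
| Arm | at rest |
| Load | about 3.7 N, as expected |

No check failed. Camera and arm readings disagreed by about 1–2 mm in x. The vault, tin and pawn look unmoved in the last views, and I saw no sign that the large die had moved.

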